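# Lift the weighing basket off its drip hook onto the balance

### The job

Using the blue-handled two-pronged lifter, lift the metal basket by its bail up and off the hook of the drip stand and set it down gently, upright, in the middle of the balance pan. Then free the lifter from the bail and stand it back on its foot on the bench. Never touch the basket with the gripper, since fingerprints spoil the weighing, and leave the reagent bottle as it stands.

Things in the scene. Friction and masses are not known exactly. Their poses are not given: they have to be found in the camera images.
- lifter: Loose tool, 150 g, standing on its foot. Origin: underside centre of the handle; +x: the way its prongs point, z up. Blue upright handle 36 (x) x 20 (y) mm, top at z = 86 mm, to be gripped across the 20 mm from above; steel foot x -35 to +40, 50 wide, 6 thick. Two 6 mm round prongs at y = +18 and -18 mm, x = 38 to 123 mm, axis at z = 12 mm, with a dip (saddle) near the end and upturned tips.
- saddle (a point): Point on the lifter midway between its prongs at the saddles, lifter frame (105, 0, 13.5) mm: where the axis of the bail's bar lies when it rests in both saddles. The saddles (prong axis z = 7.5 mm) span x = 102 to 108 mm; the upturned tips end at x = 123 mm, top at z = 19 mm, both in the lifter frame.
- basket: Loose round perforated steel basket, 85 to 170 g, 60 mm across at the base, 66 at the rim, 35 mm high, open on top. Origin: centre of its underside, z up. A stiff brass bail (6 mm wire) fixed to it stands in its y-z plane. At the start it hangs on the hook by the middle of the bail, underside about 120 mm above the bench, its y axis along the stand's y.
- bail (a point): Middle of the basket's bail, basket frame (0, 0, 100) mm. The bail has uprights at y = +34 and -34 mm and a level bar along y with its axis at z = 100 mm, save for an upward kink (y -10 to +10 mm, peak z = 106 mm) that sits on the hook. The prongs go under the level parts, either side of the hook; the window between rim and bar is 62 mm high.
- stand: Fixed drip stand. Origin on the bench straight below the hook's seat; grey base plate x -20 to +100, 110 wide, 10 mm high. Post 14 mm thick, 243 mm high at x = +75 mm; from it an 8 mm round steel arm at height 220 mm runs to -x (roughly toward the robot) and ends in an upturned tip. The basket comes off by lifting it 25 mm or more, then drawing it to -x.
- hook_seat (a point): Seat of the hook, arm axis, stand frame (0, 0, 218) mm.
- hook_tip (a point): End of the upturned hook tip, centre of its round end, stand frame (-19, 0, 234) mm (top at 238 mm).
- balance: Fixed white top-pan balance 230 (x) x 180 (y) x 46 mm, origin under its centre on the bench, display at its -x side. The housing is 38 mm high; the flat pan is 124 (x) x 130 (y) mm with its top at 46 mm.
- pan (a point): Centre of the top of the weighing pan, balance frame (30, 0, 46) mm.
- reagent_bottle: Loose white bottle with a red cap, 75 mm in diameter, 164 mm high, standing between stand and balance toward the back; origin at the centre of its underside.

How it is judged (in metres and radians):
On the way:
1. the basket hangs on the lifter's prongs, off the hook and clear of the stand (distance between bail and saddle below 0.03 m and contact force between basket and lifter above 0.3 N and contact force between basket and stand below 0.01 N and (horizontal distance between basket and hook_seat above 0.03 m or height (world z) of bail above 0.245 m)), for 0.2 s.
At the end, for the whole second after the job is handed in: The basket stands upright (within 0.08 rad) and at rest on the pan, its centre within 30 mm of the pan's centre; the lifter touches it no more and stands released on its foot on the bench (origin within 8 mm of bench height, upright within 0.08 rad), at rest (horizontal distance between basket and pan below 0.03 m and z of basket in the frame of pan between -0.005 and 0.006 m and angle between each of basket, lifter's own z axis and vertical below 0.08 rad and linear speed of each of basket, lifter below 0.02 m/s and contact force between basket and lifter below 0.01 N and height (world z) of lifter between -0.005 and 0.008 m).
It fails at once if the gripper or arm touches the basket (contact force between any of the fingers, the arm and basket above 0.3 N).
It fails at once if the basket is dropped or banged onto the balance (more than 20 N) (contact force between basket and balance above 20 N).
It fails at once if the reagent bottle is shifted more than 20 mm or tipped (distance of reagent_bottle from where it was at the start of the episode above 0.02 m or angle between reagent_bottle's own z axis and vertical above 0.2 rad).
It also fails if it takes over 62 s, if anything falls off the work surface, if the arm or the gripper's body presses on something with over 40 N, if the wrist force passes 120 N, or if a joint passes its speed limit or range.

### The arm

A 6-joint arm with a two-finger parallel gripper is mounted at the origin on a cart in front of the work surface, level with it; the furniture and walls round the work are solid. World frame = base frame: x ahead of the robot, y to its left, z up, the work surface at z = 0. Lengths are in m, angles in degrees, forces in N, time in s.
With the tool pointing down it reaches from about 0.35 to 0.8 m from the base axis. Payload 7.3 kg.
Tool frame: the origin (TCP) lies at the very end of the fingers, on their centre line; the grasp point (between the pads) lies 19 mm behind it (r.grasp_offset is the z of the grasp point in the tool frame, in m); z points along the fingers, y is the line along which they close (so a half turn about z gives the same grasp; the last joint's range is limited). The gripper opens to 85 mm and grips with 20 to 120 N. Pads are 22 mm wide; open, the fingers measure 114 mm over their backs; the gripper's body (76 mm by 85 mm) begins 54 mm behind the grasp point. The pads swing forward as they close: fully open they stand 13 mm farther back than shut.
Start: joints at [60.103, 19.595, 87.324, -0, 73.075, -8.365], TCP at [0.193, 0.488, 0.231] pointing down, gripper open.
Joint ranges: [-145.02, 145.02], [-44.19, 115.74], [2.07, 154.8], [-57.11, 237.11], [16.16, 152.29], [-177.93, 177.93]. Speed limits (degrees/s): [147.25, 147.25, 180, 180, 180, 180].

### API

Orientations are given as a 3x3 rotation matrix whose columns are the frame's x, y, z axes.
In Python, from rig import r, job, grab_frame gives the robot as it stands (r), with the cameras as plain functions and the job (job).
- The arm moves only by the tool drive_effector, called after ">>>" as a command line: name --argument value ..., lists and objects as JSON in quotes. Schema: {"type":"object","properties":{"moves":{"type":"object","properties":{"aperture":{"type":"array","items":{"type":"number"},"minItems":1,"maxItems":8},"sx":{"type":"array","items":{"type":"number"},"minItems":1,"maxItems":8},"sy":{"type":"array","items":{"type":"number"},"minItems":1,"maxItems":8},"sz":{"type":"array","items":{"type":"number"},"minItems":1,"maxItems":8},"rx":{"type":"array","items":{"type":"number"},"minItems":1,"maxItems":8},"ry":{"type":"array","items":{"type":"number"},"minItems":1,"maxItems":8},"rz":{"type":"array","items":{"type":"number"},"minItems":1,"maxItems":8}},"additionalProperties":false,"required":["aperture","sx","sy","sz","rx","ry","rz"]},"only":{"type":"string"},"quiet":{"type":"boolean"},"lines":{"type":"string"}},"required":["moves"],"additionalProperties":false}. moves is an object with one list for each field, all of the same length, 1 to 8, a row being the entries at one place: aperture (the finger opening in m), sx, sy, sz (the shift in m), rx, ry, rz (a rotation vector in degrees); each row is the pose to reach, as a shift and turn from the pose commanded when the call began, along the tool's axes at that moment; what a row does not reach only later rows make up. A row lasts 1/12 s, in which the tool goes at most 0.0417 m and 7.16 degrees, less where a joint would pass 70% of its speed; a pose out of reach is approached as far as the arm can. The fingers move at their own pace and stop on an object; the grip force is fixed at half the most. Time passes only in rows, so rows that do not move let the fingers close. The tool returns the time, the measured TCP pose, the force, the opening and the grip force at its end. only (a regular expression) keeps the lines of the reply that match it, lines (a string "A,B") keeps lines A to B, and quiet returns only ok. Input that does not fit is refused with a message, and nothing moves.
- r.sense(): the state, without advancing time (a new reading comes with each control period).
- grab_frame(name): name is "scene" or "side" or "wrist"; returns a dict with "color" (400x640x3 uint8, blue, green, red), "depth" (400x640 float32, m along the optical axis (not along the pixel's ray), 0 where there is no reading), "fx", "fy", "cx", "cy" (pixels), "pose" (4x4, takes a point from camera to world coordinates); the wrist camera has in their place "mount" (4x4, takes a point from camera to tool coordinates, whose origin is the TCP and whose axes are the flange's). Camera axes: x right, y down, z forward; pixel columns grow to the right and rows downward; lengths in m; the calibration is good to about 2 mm. A picture is of the moment at which its call begins: read the wrist's pose just before it.
- job.hand_in(): hands the job in; it is judged then, once.
The state is a dict: "clock": time; "joint_positions": joint angles; "joint_velocities": joint speeds; "effort": joint torques, N m; "tool_pos": TCP position; "tool_rot": TCP orientation; "force": force on the tool from outside, world axes, zero at the start; "moment": the same for the moment, N m; "width": finger opening in m; "grip_force": force on a finger pad.
Only numpy, scipy, OpenCV 4.12 (cv2) and the standard library are available. Lean on these libraries where they do the work, as an engineer would, in place of code of your own. Each camera call takes 0.05 s, during which the arm holds its last target. There are 200 camera calls.

## Working session

There is one attempt and no reset: what is moved stays moved. The work goes in short steps, Python scripts to look and compute and a tool call to move; the robot and the scene stay as the last step left them, time stands still between calls to the robot, and variables do not carry over. Pictures are saved under pics/ and viewed, at most 10 in all, crops included, and the job is handed in when it is done.

```bash
ls; mkdir -p pics; python3 - <<'E'
from rig import r, job, grab_frame
import cv2,numpy as np
np.set_printoptions(precision=4,suppress=True)
a=[]
for n in("scene","side"):
    f=grab_frame(n);np.savez(n+'.npz',**f);a.append(f["color"]);print(n,f["fx"],f["cx"],f["cy"],f["pose"])
s=r.sense();print(s["tool_pos"],s["tool_rot"],s["width"],s["clock"],r.grasp_offset)
cv2.imwrite("pics/a.png",a[0]);cv2.imwrite("pics/b.png",a[1])
E
```

```text
pics
rig.py
scene 451.47624385965213 318.84588938139996 194.93159066551542 [[ 0.7083 -0.6153  0.3461  0.1399]
 [-0.7059 -0.6174  0.3472 -0.4229]
 [ 0.     -0.4902 -0.8716  1.1828]
 [ 0.      0.      0.      1.    ]]
side 361.0703968097172 317.25044366089764 197.14475606005638 [[-0.95   -0.2087  0.2323  0.3629]
 [-0.312   0.6001 -0.7366  0.6124]
 [ 0.0143 -0.7722 -0.6352  0.7097]
 [ 0.      0.      0.      1.    ]]
[0.1925 0.4881 0.2307] [[-0.9302  0.367  -0.0007]
 [ 0.367   0.9302 -0.0012]
 [ 0.0002 -0.0013 -1.    ]] 0.0851841370490331 0.1 -0.0187
```

View pics/a.png

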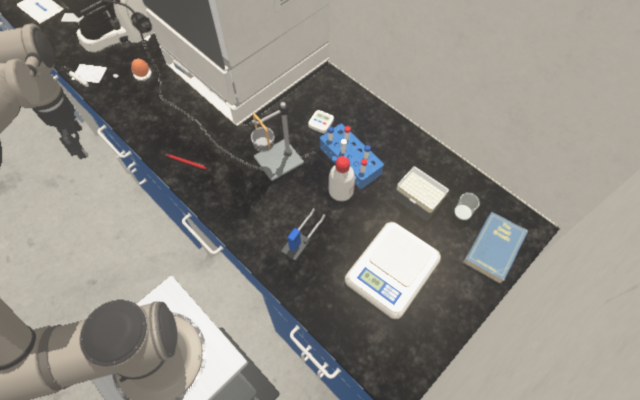

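View pics/b.png

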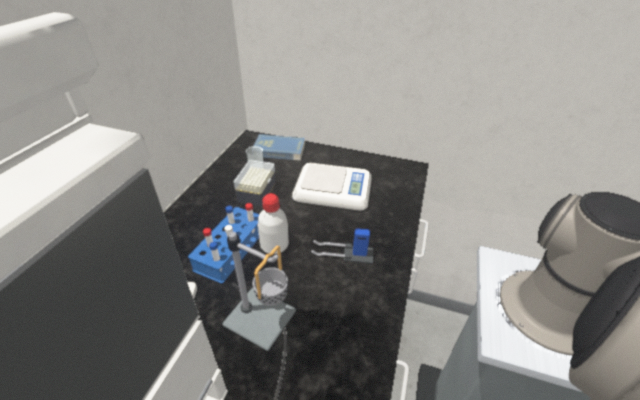

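The scene view shows the lifter's blue handle at (295,240) with its prongs pointing up-right, the basket and brass bail at (262,130), the stand's base at (278,162), the bottle at (342,180) and the balance at (393,268). The side view shows the same things: handle (361,243), bail (268,262), balance (333,185).

```bash
cat >h.py <<'E'
import numpy as np,cv2
np.set_printoptions(precision=4,suppress=True)
def load(n): return dict(np.load(n+'.npz'))
def cloud(f,T=None):
    T=f["pose"] if T is None else T
    v,u=np.mgrid[:400,:640];d=f["depth"]
    p=np.stack([(u-f["cx"])/f["fx"]*d,(v-f["cy"])/f["fy"]*d,d],-1)
    return p@T[:3,:3].T+T[:3,3]
def ray(f,u,v,z):
    T=f["pose"];d=T[:3,:3]@np.array([(u-f["cx"])/f["fx"],(v-f["cy"])/f["fy"],1]);return T[:3,3]+d*(z-T[2,3])/d[2]
E
python3 - <<'E'
from h import *
ims=[]
for n,(x0,y0),(x1,y1) in(("scene",(235,90),(335,265)),("side",(215,215),(385,355))):
    f=load(n);P=cloud(f);hsv=cv2.cvtColor(f["color"],cv2.COLOR_BGR2HSV);H,S,V=cv2.split(hsv)
    ok=f["depth"]>0
    box=np.zeros((400,640),bool);box[y0:y1,x0:x1]=1
    blue=(H>105)&(H<130)&(S>150)&box&ok
    if n=="scene": blue[:220]=0
    else: blue[:, :340]=0
    top=blue&(P[...,2]>.078)
    print(n,"handle",blue.sum(),P[blue].min(0),P[blue].max(0),"top",top.sum(),P[top].mean(0))
    print(cv2.minAreaRect((P[top][:,:2]*1000).astype(np.float32)))
    br=(H>8)&(H<25)&(S>120)&(V>100)&box&ok
    q=P[br];print("bail",br.sum(),q.min(0),q.max(0)); 
    b=q[abs(q[:,2]-.22)<.012];print(" bar",len(b),b.mean(0),b.min(0),b.max(0))
    # white balance
    w=(P[...,2]>.042)&(P[...,2]<.052)&(S<40)&(V>130)&ok
    k,l,st,c=cv2.connectedComponentsWithStats(w.astype(np.uint8));
    for i in range(1,k):
        if st[i,4]>300: Q=P[l==i];print(" pan?",st[i],Q.mean(0),cv2.minAreaRect((Q[:,:2]*1000).astype(np.float32)))
    for zl,zh in((.02,.05),(.0285,.0485)):pass
    w=(P[...,2]>.03)&(P[...,2]<.055)&(S<140)&(V>100)&ok
    k,l,st,c=cv2.connectedComponentsWithStats(w.astype(np.uint8));
    i=1+st[1:,4].argmax();print(" housing",st[i],cv2.minAreaRect((P[l==i][:,:2]*1000).astype(np.float32)))
    red=((H<8)|(H>172))&(S>150)&(P[...,2]>.13)&ok;print(" cap",red.sum(),P[red].mean(0),P[red].max(0))
    c=f["color"][y0:y1,x0:x1];ims.append(cv2.resize(c,(400 if n=="scene" else 400,600 if n=="scene" else 330),interpolation=cv2.INTER_CUBIC))
ims[1]=cv2.copyMakeBorder(ims[1],0,270,0,0,0)
cv2.imwrite("pics/c.png",np.hstack(ims))
E
```

```text
scene handle 77 [ 0.4262 -0.0331  0.0771] [ 0.4599 -0.0124  0.0896] top 76 [ 0.4423 -0.0236  0.0857]
((442.6664733886719, -22.814682006835938), (32.800148010253906, 16.50705909729004), 13.989373207092285)
bail 34 [0.5623 0.2001 0.0001] [0.6681 0.3627 0.2316]
 bar 32 [0.5688 0.2345 0.2234] [0.5623 0.2001 0.2195] [0.5772 0.2617 0.2316]
 pan? [330  51 171 124 423] [1.0278 0.0339 0.0469] ((1027.5076904296875, 57.110870361328125), (711.446044921875, 10.55412483215332), 89.86772918701172)
 pan? [ 369  226   63   60 2006] [ 0.6135 -0.2564  0.046 ] ((615.2592163085938, -252.40682983398438), (128.14349365234375, 139.0039825439453), 6.863387107849121)
 housing [ 346  222   94   94 4895] ((583.854736328125, -259.7562255859375), (224.45440673828125, 174.63534545898438), 6.812433242797852)
 cap 115 [0.6617 0.0111 0.1604] [0.6772 0.0274 0.1673]
side handle 296 [ 0.4285 -0.1216 -0.0018] [ 0.4644 -0.0068  0.0893] top 102 [ 0.4462 -0.0176  0.0852]
((446.1601257324219, -19.814250946044922), (34.10923767089844, 21.619319915771484), 11.917685508728027)
bail 126 [ 0.5631  0.0509 -0.0026] [0.6804 0.2723 0.2305]
 bar 79 [0.5731 0.2453 0.2235] [0.5644 0.2054 0.2172] [0.5809 0.2718 0.2305]
 pan? [ 159  116  481   85 1293] [ 0.4303 -0.4764  0.047 ] ((450.912841796875, -504.59619140625), (1449.3455810546875, 504.48175048828125), 21.86582374572754)
 pan? [ 301  164   46   29 1012] [ 0.6155 -0.252   0.046 ] ((616.649658203125, -255.85662841796875), (124.78246307373047, 133.15121459960938), 6.821366310119629)
 housing [ 158  115  482   89 3162] ((448.7412109375, -504.47528076171875), (1454.5115966796875, 506.2026672363281), 21.859163284301758)
 cap 189 [0.6659 0.024  0.157 ] [0.6851 0.0356 0.166 ]
```

View pics/c.png

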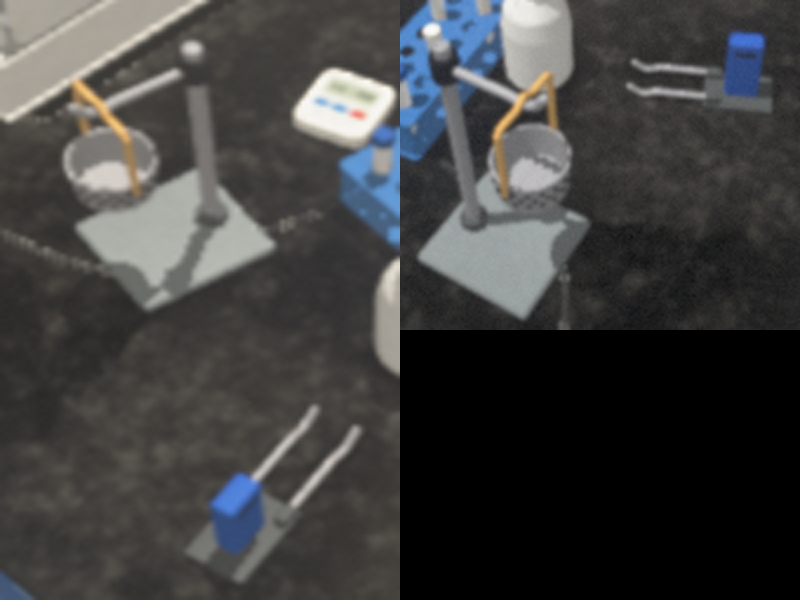

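The crop shows the bail on the hook, arm and post forming a line to the upper right, and the lifter's prong tips at scene px ≈ (314,210),(324,215). I'll refine the stand yaw and lifter yaw next.

```bash
python3 - <<'E'
from h import *
from math import *
fs={n:load(n) for n in("scene","side")}
for n,ts in(("scene",[(314.2,209.6),(324.2,215.4)]),("side",[(313.6,242.6),(311.9,252.3)])):
    f=fs[n];t=[ray(f,u,v,.016) for u,v in ts];m=sum(t)/2;d=m[:2]-[.444,-.021]
    print(n,"tips",t[0][:2],t[1][:2],"sep",np.linalg.norm(t[0]-t[1]),"len",np.linalg.norm(d),"yaw",degrees(atan2(d[1],d[0])))
    P=cloud(f);H,S,V=cv2.split(cv2.cvtColor(f["color"],cv2.COLOR_BGR2HSV))
    reg=(abs(P[...,0]-.6)<.15)&(abs(P[...,1]-.24)<.12)&(f["depth"]>0)
    br=(H>8)&(H<25)&(S>90)&(V>90)&reg&(P[...,2]>.15);q=P[br]
    b=q[(q[:,2]>.212)];x=b-b.mean(0);w=np.linalg.svd(x[:,:2],full_matrices=0)[2][0];print(" bar c",b.mean(0),"dir",degrees(atan2(w[1],w[0]))%180, "ext",np.ptp(x[:,:2]@w),"mid", b.mean(0)[:2]+w*((x[:,:2]@w).max()+(x[:,:2]@w).min())/2)
    pl=reg&(P[...,2]>.005)&(P[...,2]<.015)&(V>80);k,l,st,c=cv2.connectedComponentsWithStats(pl.astype(np.uint8));i=1+st[1:,4].argmax()
    print(" plate",cv2.minAreaRect((P[l==i][:,:2]*1000).astype(np.float32)),P[l==i][:,2].mean())
    po=reg&(P[...,2]>.03)&(P[...,2]<.2)&(P[...,0]>.62);q=P[po];print(" post",len(q),np.median(q,0))
    am=reg&(P[...,2]>.205)&(P[...,2]<.245)&(S<90);q=P[am];print(" arm",len(q),[np.r_[a,q[abs(q[:,0]-a)<.01].mean(0)] for a in(.55,.57,.59,.61,.63,.65)])
E
```

```text
scene tips [0.559  0.0167] [ 0.5662 -0.0172] sep 0.03461882144392321 len 0.12041670702328833 yaw 9.928995474684937
 bar c [0.568  0.2304 0.2228] dir 79.80577700697971 ext 0.06808741459672474 mid [0.5686 0.2336]
 plate ((599.6376953125, 228.87347412109375), (113.45315551757812, 140.37295532226562), 81.12531280517578) 0.01008264083583399
 post 286 [0.6439 0.2157 0.078 ]
 arm 189 [array([0.55  , 0.5533, 0.2375, 0.2314]), array([0.57  , 0.5702, 0.2373, 0.2206]), array([0.59  , 0.5904, 0.2302, 0.2235]), array([0.61  , 0.6094, 0.2272, 0.2235]), array([0.63  , 0.6332, 0.2198, 0.2267]), array([0.65  , 0.6453, 0.216 , 0.2311])]
side tips [ 0.5671 -0.0105] [0.5604 0.0229] sep 0.03406932347704039 len 0.12282837014483236 yaw 12.79125450656352
 bar c [0.5721 0.2412 0.2225] dir 79.20384201255534 ext 0.07131619875429476 mid [0.5713 0.2372]
 plate ((609.9874877929688, 229.9694061279297), (110.64777374267578, 122.13859558105469), 80.70454406738281) 0.010384778571536019
 post 559 [0.6448 0.2245 0.0878]
 arm 389 [array([0.55  , 0.5542, 0.2405, 0.2339]), array([0.57  , 0.5689, 0.2362, 0.2205]), array([0.59  , 0.59  , 0.2335, 0.2233]), array([0.61  , 0.6098, 0.23  , 0.2232]), array([0.63  , 0.6341, 0.226 , 0.226 ]), array([0.65  , 0.6451, 0.2278, 0.2326])]
```

```bash
cat >go.py <<'E'
import sys
from rig import r, job, grab_frame
from h import *
from scipy.spatial.transform import Rotation as R
# target TCP x y z, lifter yaw (tool x = -lifter x, tool y = lifter y, z down)
x,y,z,a=map(float,sys.argv[1:5]);a=np.radians(a);c,s=np.cos(a),np.sin(a)
T=np.array([[-c,-s,0],[-s,c,0],[0,0,-1]]);q=r.sense();M=np.array(q["tool_rot"])
d=M.T@(np.array([x,y,z])-q["tool_pos"]);rv=R.from_matrix(M.T@T).as_rotvec(degrees=True)
print("t",q["clock"],"shift",d,"norm",np.linalg.norm(d),"rot",rv)
E
python3 go.py .444 -.021 .16 11.5
```

```text
t 0.1 shift [-0.4208 -0.3811  0.0711] norm 0.5722088555174021 rot [ -0.0706  -0.0349 -33.0314]
```

>>> drive_effector --moves '{"aperture":[0.085,0.085,0.085,0.085,0.085,0.085,0.085,0.085],"sx":[-0.028,-0.056,-0.084,-0.112,-0.14,-0.168,-0.196,-0.224],"sy":[-0.025,-0.05,-0.075,-0.1,-0.125,-0.15,-0.176,-0.203],"sz":[0.004,0.009,0.014,0.018,0.02,0.02,0.02,0.02],"rx":[0,0,0,0,0,0,0,-0.07],"ry":[0,0,0,0,0,0,0,-0.03],"rz":[-4,-8,-12,-16,-20,-24,-28,-33]}'

```text
clock: 0.77
tool_pos: [0.3264, 0.2166, 0.2111]
tool_rot: [[-0.98, -0.2, 0.0], [-0.2, 0.98, 0.001], [-0.001, 0.001, -1.0]]
force: [0.0, 0.8, 0.3]
width: 0.085
grip_force: 0.0
```

```bash
python3 go.py .444 -.021 .16 11.5
```

```text
t 0.7667 shift [-0.0676 -0.2564  0.0509] norm 0.2700201108214793 rot [0.0559 0.0373 0.048 ]
```

>>> drive_effector --moves '{"aperture":[0.085,0.085,0.085,0.085,0.085,0.085,0.085,0.085],"sx":[-0.01,-0.02,-0.03,-0.04,-0.05,-0.059,-0.0676,-0.0676],"sy":[-0.037,-0.074,-0.111,-0.148,-0.185,-0.22,-0.256,-0.256],"sz":[0.007,0.014,0.021,0.028,0.036,0.044,0.051,0.051],"rx":[0,0,0,0,0,0,0,0],"ry":[0,0,0,0,0,0,0,0],"rz":[0,0,0,0,0,0,0,0]}'

```text
clock: 1.43
tool_pos: [0.4447, -0.0244, 0.1588]
tool_rot: [[-0.981, -0.192, 0.001], [-0.192, 0.981, -0.0], [-0.001, -0.0, -1.0]]
force: [0.5, -0.6, 0.7]
width: 0.0849
grip_force: 0.0
```

```bash
python3 - <<'E'
from rig import r, job, grab_frame
from h import *
s=r.sense();f=grab_frame("wrist");f["tp"]=s["tool_pos"];f["tr"]=s["tool_rot"];np.savez("wrist.npz",**f)
T=np.eye(4);T[:3,:3]=f["tr"];T[:3,3]=f["tp"];T=T@f["mount"];P=cloud(f,T)
print(s["tool_pos"],f["mount"])
H,S,V=cv2.split(cv2.cvtColor(f["color"],cv2.COLOR_BGR2HSV))
b=(H>105)&(H<130)&(S>130)&(abs(P[...,2]-.086)<.006)&(abs(P[...,0]-.444)<.05)&(abs(P[...,1]+.02)<.05)
q=P[b];print(b.sum(),q.mean(0) if len(q) else 0,cv2.minAreaRect((q[:,:2]*1000).astype(np.float32)))
cv2.imwrite("pics/w.png",f["color"])
E
```

```text
[ 0.4447 -0.0244  0.1588] [[-0.0005 -0.955  -0.2967  0.0773]
 [ 1.     -0.0005 -0.0001 -0.0011]
 [-0.0001 -0.2967  0.955  -0.1426]
 [ 0.      0.      0.      1.    ]]
1158 [ 0.4434 -0.022   0.0853] ((444.3524475097656, -21.59258270263672), (35.332340240478516, 19.127317428588867), 9.009589195251465)
```

View pics/w.png

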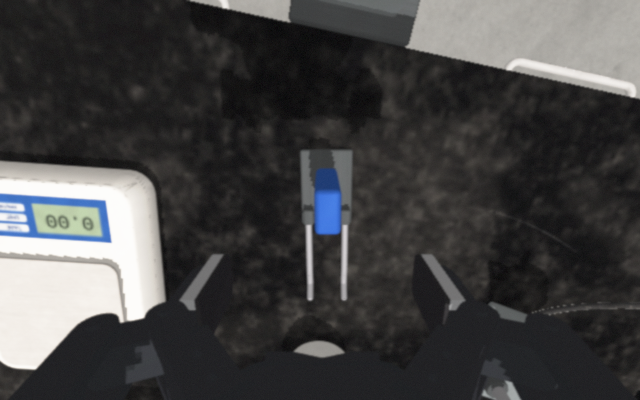

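The wrist view shows the lifter squarely aligned with the tool: handle top around (328,208), prongs running straight down the columns 310 and 345. Descend.

```bash
python3 go.py .4442 -.0217 .046 11
```

```text
t 1.4833 shift [-0.0009 -0.      0.1131] norm 0.11308801936978495 rot [ 0.0765 -0.0294  0.0624]
```

>>> drive_effector --moves '{"aperture":[0.085,0.085,0.085,0.085,0.085,0.085,0.04,0.01],"sx":[-0.001,-0.001,-0.001,-0.001,-0.001,-0.001,-0.001,-0.001],"sy":[0,0,0,0,0,0,0,0],"sz":[0.03,0.06,0.09,0.105,0.113,0.113,0.113,0.113],"rx":[0,0,0,0,0,0,0,0],"ry":[0,0,0,0,0,0,0,0],"rz":[0,0,0,0,0,0,0,0]}'

```text
clock: 2.15
tool_pos: [0.4446, -0.0189, 0.0482]
tool_rot: [[-0.98, -0.197, 0.003], [-0.197, 0.98, 0.001], [-0.003, 0.0, -1.0]]
force: [-0.1, 0.5, 0.6]
width: 0.0633
grip_force: 0.0
```

>>> drive_effector --moves '{"aperture":[0.005,0.005,0.005,0.005,0.005,0.005],"sx":[0,0,0,0,0,0],"sy":[0,0,0,0,0,0],"sz":[0,0,0,0,0,0],"rx":[0,0,0,0,0,0],"ry":[0,0,0,0,0,0],"rz":[0,0,0,0,0,0]}'

```text
clock: 2.65
tool_pos: [0.4441, -0.0191, 0.0475]
tool_rot: [[-0.981, -0.196, 0.001], [-0.196, 0.981, 0.001], [-0.002, 0.001, -1.0]]
force: [-0.9, -0.5, 4.9]
width: 0.0193
grip_force: 62.8
```

```bash
python3 go.py .3875 .266 .2275 -9.5
```

```text
t 2.65 shift [-0.0008  0.2908 -0.1798] norm 0.34190534351851226 rot [ 0.0582  0.0782 20.826 ]
```

>>> drive_effector --moves '{"aperture":[0.005,0.005,0.005,0.005,0.005,0.005,0.005,0.005],"sx":[0,0.01,0.02,0.03,0.03,0.03,0.03,0.03],"sy":[0,0,0.02,0.05,0.085,0.12,0.155,0.185],"sz":[-0.02,-0.05,-0.08,-0.11,-0.135,-0.155,-0.17,-0.18],"rx":[0,0,0,0,0,0,0,0],"ry":[0,0,0,0,0,0,0,0],"rz":[0,0,3,6,9,12,15,18]}'

```text
clock: 3.32
tool_pos: [0.3774, 0.1583, 0.2291]
tool_rot: [[-0.993, 0.119, 0.003], [0.119, 0.993, 0.002], [-0.003, 0.003, -1.0]]
force: [1.1, -0.0, -0.9]
width: 0.0196
grip_force: 62.0
```

```bash
python3 go.py .3875 .266 .2275 -9.5
```

```text
t 3.3167 shift [0.0028 0.1082 0.0019] norm 0.10822212718438196 rot [0.1481 0.1545 2.6782]
```

>>> drive_effector --moves '{"aperture":[0.005,0.005,0.005,0.005,0.005,0.005,0.005,0.005],"sx":[0.001,0.002,0.003,0.003,0.003,0.003,0.003,0.003],"sy":[0.025,0.05,0.075,0.095,0.108,0.108,0.108,0.108],"sz":[0.001,0.002,0.002,0.002,0.002,0.002,0.002,0.002],"rx":[0,0,0,0,0,0,0,0],"ry":[0,0,0,0,0,0,0,0],"rz":[1,2,2.5,2.6,2.6,2.6,2.6,2.6]}'

```text
clock: 3.98
tool_pos: [0.3872, 0.2631, 0.2251]
tool_rot: [[-0.987, 0.161, -0.0], [0.161, 0.987, 0.0], [0.0, 0.0, -1.0]]
force: [-0.5, 0.1, -0.7]
width: 0.0194
grip_force: 61.9
```

```bash
python3 - <<'E'
from rig import r, job, grab_frame
from h import *
s=r.sense()
W=grab_frame("wrist");W["tp"]=s["tool_pos"];W["tr"]=s["tool_rot"];np.savez("wrist2.npz",**W)
f=grab_frame("side");np.savez("side2.npz",**f)
print(s["tool_pos"],s["force"])
c=cv2.resize(f["color"][190:340,200:380],(480,400),interpolation=cv2.INTER_CUBIC)
cv2.imwrite("pics/d.png",np.hstack([W["color"][:,160:480],c]))
E
```

```text
[0.3872 0.2631 0.2251] [-0.4958  0.0682 -0.6865]
```

View pics/d.png

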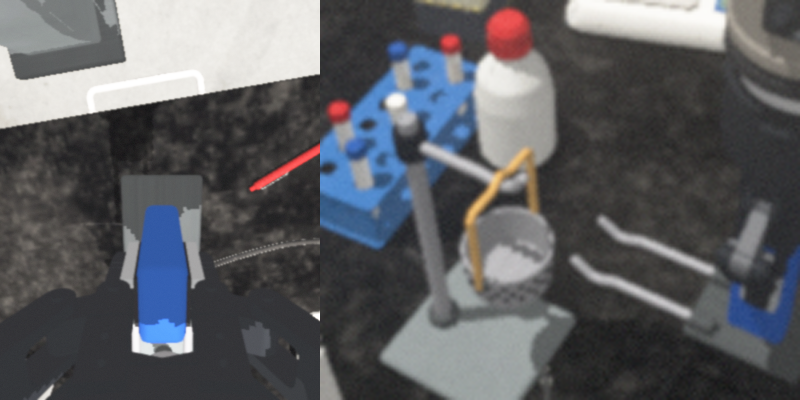

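Wrist view: handle is centred between the pads. Side view: prong tips at side px (305,272),(295,287), pointing toward the bail window, level. Check the lateral offset in that same view.

```bash
python3 - <<'E'
from h import *
f=load("side2");P=cloud(f)
t=[ray(f,u,v,.1945) for u,v in((305.4,271.7),(295.2,287.1))];print(t,np.linalg.norm(t[0]-t[1]))
for u,v in((305.4,271.7),(295.2,287.1)):
    w=P[int(v)-2:int(v)+4,int(u)-3:int(u)+6].reshape(-1,3);print("depth",np.median(w[(w[:,2]>.15)],0),(w[:,2]>.15).sum())
m=sum(t)/2;tp=np.array([.3872,.2631]);d=m[:2]-tp;print("yaw",np.degrees(np.arctan2(d[1],d[0])),"len",np.linalg.norm(d))
a=np.radians(-9.3);x=np.array([np.cos(a),np.sin(a)]);y=np.array([-x[1],x[0]])
for b in([.5713,.2372],[.570,.2355]): print("bar rel tip",(np.array(b)-m[:2])@x,(np.array(b)-m[:2])@y,"rel tool",(np.array(b)-tp)@x,(np.array(b)-tp)@y)
H,S,V=cv2.split(cv2.cvtColor(f["color"],cv2.COLOR_BGR2HSV))
br=(H>8)&(H<25)&(S>90)&(V>90)&(P[...,2]>.19)&(abs(P[...,1]-.24)<.08)&(abs(P[...,0]-.57)<.05);q=P[br]
for k in range(-40,41,8):
    e=(q[:,:2]-[.5713,.2372])@y*1000;z=q[abs(e-k)<4];print(k,len(z),z.mean(0) if len(z) else'')
E
```

```text
[array([0.5057, 0.2221, 0.1945]), array([0.5111, 0.2592, 0.1945])] 0.03749766602060511
depth [0.5028 0.2253 0.1954] 12
depth [0.5081 0.2615 0.1951] 21
yaw -10.482609740057086 len 0.12327560315927696
bar rel tip 0.06261633166433182 0.006735981663134102 rel tool 0.18586567635707033 0.004191700410192479
bar rel tip 0.061608145728878606 0.0048482419778081405 rel tool 0.1848574904216171 0.0023039607248665143
-40 1 [0.5635 0.2018 0.1935]
-32 32 [0.5648 0.2048 0.2095]
-24 10 [0.5666 0.2133 0.223 ]
-16 12 [0.5686 0.2216 0.2229]
-8 6 [0.5694 0.2297 0.2257]
0 15 [0.572  0.2372 0.2269]
8 18 [0.5729 0.2454 0.2237]
16 12 [0.5741 0.253  0.2225]
24 16 [0.5754 0.2608 0.2227]
32 42 [0.5775 0.2699 0.2103]
40 1 [0.5776 0.2737 0.2012]
```

>>> drive_effector --moves '{"aperture":[0.005,0.005,0.005,0.005,0.005,0.005,0.005,0.005],"sx":[0,-0.012,-0.025,-0.04,-0.055,-0.068,-0.08,-0.08],"sy":[0.0045,0.0045,0.0045,0.0045,0.0045,0.0045,0.0045,0.0045],"sz":[0,0,0,0,0,0,0,0],"rx":[0,0,0,0,0,0,0,0],"ry":[0,0,0,0,0,0,0,0],"rz":[0,0,0.3,0.3,0.3,0.3,0.3,0.3]}'

```text
clock: 4.75
tool_pos: [0.4702, 0.2544, 0.2251]
tool_rot: [[-0.986, 0.168, 0.002], [0.168, 0.986, 0.001], [-0.002, 0.001, -1.0]]
force: [0.4, -0.1, -1.3]
width: 0.0193
grip_force: 61.7
```

```bash
python3 - <<'E'
from rig import r, job, grab_frame
from h import *
s=r.sense();print(s["tool_pos"],s["force"])
f=grab_frame("side");np.savez("side3.npz",**f);g=grab_frame("scene")
c=cv2.resize(f["color"][220:320,220:320],(400,400),interpolation=cv2.INTER_CUBIC)
d=cv2.resize(g["color"][90:170,220:300],(400,400),interpolation=cv2.INTER_CUBIC)
cv2.imwrite("pics/e.png",np.hstack([c,d]))
E
```

```text
[0.4702 0.2544 0.2251] [ 0.3865 -0.0844 -1.3192]
```

View pics/e.png

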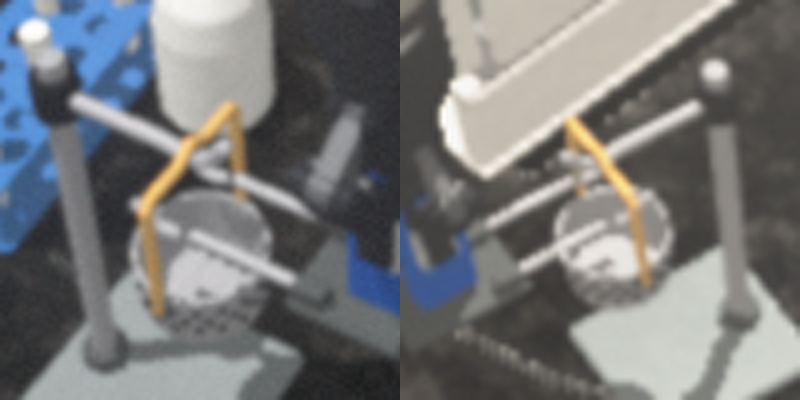

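Both views show the prongs passing under the bar between the uprights, one on each side of the hook. Lift slowly.

>>> drive_effector --moves '{"aperture":[0.005,0.005,0.005,0.005,0.005,0.005,0.005,0.005],"sx":[0,0,0,0,0,0,0,0],"sy":[0,0,0,0,0,0,0,0],"sz":[-0.008,-0.016,-0.022,-0.026,-0.03,-0.034,-0.038,-0.038],"rx":[0,0,0,0,0,0,0,0],"ry":[0,0,0,0,0,0,0,0],"rz":[0,0,0,0,0,0,0,0]}'

```text
clock: 5.52
tool_pos: [0.4673, 0.2555, 0.2642]
tool_rot: [[-0.986, 0.166, 0.002], [0.166, 0.986, 0.002], [-0.001, 0.002, -1.0]]
force: [-0.1, 0.7, -2.2]
width: 0.0193
grip_force: 61.7
```

>>> drive_effector --moves '{"aperture":[0.005,0.005,0.005,0.005,0.005,0.005,0.005,0.005],"sx":[0,0,0,0,0,0,0,0],"sy":[0,0,0,0,0,0,0,0],"sz":[-0.005,-0.01,-0.015,-0.02,-0.024,-0.026,-0.026,-0.026],"rx":[0,0,0,0,0,0,0,0],"ry":[0,0,0,0,0,0,0,0],"rz":[0,0,0,0,0,0,0,0]}'

```text
clock: 6.18
tool_pos: [0.4671, 0.2554, 0.2894]
tool_rot: [[-0.986, 0.166, 0.001], [0.166, 0.986, 0.001], [-0.0, 0.001, -1.0]]
force: [0.6, 0.0, -3.4]
width: 0.0194
grip_force: 61.6
```

```bash
python3 - <<'E'
from rig import r, job, grab_frame
from h import *
s=r.sense();print(s["tool_pos"],s["force"])
f=grab_frame("side");np.savez("side4.npz",**f);g=grab_frame("scene")
c=cv2.resize(f["color"][200:320,210:330],(400,400),interpolation=cv2.INTER_CUBIC)
d=cv2.resize(g["color"][75:175,215:315],(400,400),interpolation=cv2.INTER_CUBIC)
cv2.imwrite("pics/f.png",np.hstack([c,d]))
E
```

```text
[0.4671 0.2554 0.2894] [ 0.5792  0.0132 -3.4456]
```

View pics/f.png

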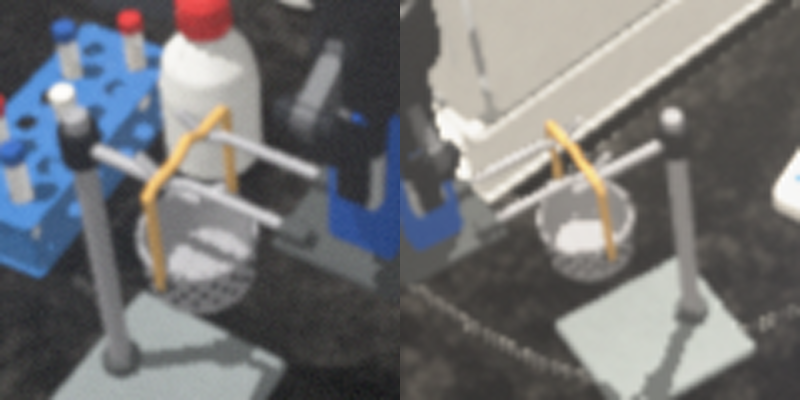

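The basket now hangs on both prongs above the hook, level (bar at left-panel (185,155)). Draw back along the stand's −x.

>>> drive_effector --moves '{"aperture":[0.005,0.005,0.005,0.005,0.005,0.005,0.005,0.005],"sx":[0.004,0.012,0.024,0.036,0.048,0.06,0.068,0.074],"sy":[0,0,0,0,0,0,0,0],"sz":[0,0,0,0,0,0,0,0],"rx":[0,0,0,0,0,0,0,0],"ry":[0,0,0,0,0,0,0,0],"rz":[0,0,0,0,0,0,0,0]}'

```text
clock: 6.95
tool_pos: [0.3928, 0.268, 0.2897]
tool_rot: [[-0.986, 0.165, 0.001], [0.165, 0.986, 0.001], [-0.001, 0.002, -1.0]]
force: [0.5, 0.9, -2.3]
width: 0.0191
grip_force: 61.7
```

>>> drive_effector --moves '{"aperture":[0.005,0.005,0.005,0.005],"sx":[0.005,0.008,0.01,0.01],"sy":[0,0,0,0],"sz":[0,0,0,0],"rx":[0,0,0,0],"ry":[0,0,0,0],"rz":[0,0,0,0]}'

```text
clock: 7.28
tool_pos: [0.3842, 0.2694, 0.2894]
tool_rot: [[-0.986, 0.166, 0.001], [0.166, 0.986, 0.001], [-0.001, 0.001, -1.0]]
force: [0.6, 0.4, -3.0]
width: 0.0192
grip_force: 61.7
```

```bash
python3 - <<'E'
from rig import r, job, grab_frame
from h import *
s=r.sense();print(s["tool_pos"],s["force"]);R=s["tool_rot"]
for n in("side","scene"):
    f=grab_frame(n);P=cloud(f);H,S,V=cv2.split(cv2.cvtColor(f["color"],cv2.COLOR_BGR2HSV))
    L=(P-s["tool_pos"])@R*[-1,1,-1]
    br=(H>8)&(H<25)&(S>90)&(V>90)&(abs(L[...,0]-.1)<.05)&(abs(L[...,1])<.05)&(L[...,2]>-.15)&(L[...,2]<.03);q=L[br]
    for k in range(-40,41,10):
        z=q[abs(q[:,1]*1000-k)<5];print(n,k,len(z),z.mean(0)+[0,0,.0475] if len(z) else'')
E
```

```text
[0.3842 0.2694 0.2894] [ 0.609   0.4141 -2.9581]
side -40 19 [ 0.1041 -0.0364 -0.0158]
side -30 50 [ 0.1052 -0.0326 -0.0092]
side -20 15 [ 0.106  -0.02    0.0158]
side -10 14 [ 0.1094 -0.0101  0.0061]
side 0 30 [0.1092 0.0003 0.0062]
side 10 20 [0.1058 0.0097 0.016 ]
side 20 20 [0.1066 0.0197 0.0159]
side 30 95 [ 0.1069  0.0324 -0.0118]
side 40 0 
scene -40 32 [ 0.1022 -0.0385 -0.0199]
scene -30 9 [ 0.1037 -0.0307  0.0152]
scene -20 7 [ 0.1043 -0.0194  0.0149]
scene -10 11 [ 0.1044 -0.0098  0.0172]
scene 0 7 [ 0.1037 -0.0017  0.0198]
scene 10 7 [ 0.1107  0.01   -0.0069]
scene 20 9 [0.1062 0.0187 0.008 ]
scene 30 25 [ 0.1027  0.0287 -0.0141]
scene 40 0
```

Bail sits in the saddles at lifter (105,−2,~15) mm. Carry it along −y smoothly.

```bash
python3 go.py .45 -.2346 .2894 -9.5
```

```text
t 7.3833 shift [-0.1484 -0.486  -0.0006] norm 0.5081137607715394 rot [ 0.0731  0.0308 -0.0834]
```

>>> drive_effector --moves '{"aperture":[0.005,0.005,0.005,0.005,0.005,0.005,0.005,0.005],"sx":[0,0,0,0,0,0,0,0],"sy":[-0.002,-0.006,-0.012,-0.02,-0.03,-0.042,-0.056,-0.071],"sz":[0,0,0,0,0,0,0,0],"rx":[0,0,0,0,0,0,0,0],"ry":[0,0,0,0,0,0,0,0],"rz":[0,0,0,0,0,0,0,0]}'

```text
clock: 8.05
tool_pos: [0.3721, 0.1979, 0.2893]
tool_rot: [[-0.986, 0.166, 0.001], [0.166, 0.986, 0.001], [-0.001, 0.001, -1.0]]
force: [-0.6, 0.2, -2.4]
width: 0.019
grip_force: 61.7
```

>>> drive_effector --moves '{"aperture":[0.005,0.005,0.005,0.005,0.005,0.005,0.005,0.005],"sx":[0,0,0,0,0,0,0,0],"sy":[-0.015,-0.03,-0.045,-0.06,-0.075,-0.09,-0.105,-0.12],"sz":[0,0,0,0,0,0,0,0],"rx":[0,0,0,0,0,0,0,0],"ry":[0,0,0,0,0,0,0,0],"rz":[0,0,0,0,0,0,0,0]}'

```text
clock: 8.72
tool_pos: [0.3518, 0.0795, 0.2893]
tool_rot: [[-0.986, 0.167, 0.001], [0.167, 0.986, 0.001], [-0.001, 0.001, -1.0]]
force: [-0.0, -0.8, -2.0]
width: 0.0193
grip_force: 61.7
```

>>> drive_effector --moves '{"aperture":[0.005,0.005,0.005,0.005,0.005,0.005,0.005,0.005],"sx":[0,0,0,0,0,0,0,0],"sy":[-0.015,-0.03,-0.045,-0.06,-0.075,-0.09,-0.105,-0.12],"sz":[0,0,0,0,0,0,0,0],"rx":[0,0,0,0,0,0,0,0],"ry":[0,0,0,0,0,0,0,0],"rz":[0,0,0,0,0,0,0,0]}'

```text
clock: 9.38
tool_pos: [0.3316, -0.0386, 0.2891]
tool_rot: [[-0.986, 0.167, 0.001], [0.167, 0.986, 0.001], [-0.001, 0.001, -1.0]]
force: [-0.4, -0.3, -2.2]
width: 0.0194
grip_force: 61.7
```

```bash
python3 go.py .5118 -.2346 .2894 -9.5
```

```text
t 9.3833 shift [-0.2104 -0.1632 -0.0002] norm 0.2662625042050768 rot [ 0.0485  0.0524 -0.1042]
```

>>> drive_effector --moves '{"aperture":[0.005,0.005,0.005,0.005,0.005,0.005,0.005,0.005],"sx":[-0.003,-0.008,-0.015,-0.024,-0.034,-0.046,-0.058,-0.07],"sy":[-0.014,-0.027,-0.04,-0.052,-0.064,-0.076,-0.088,-0.1],"sz":[0,0,0,0,0,0,0,0],"rx":[0,0,0,0,0,0,0,0],"ry":[0,0,0,0,0,0,0,0],"rz":[0,0,0,0,0,0,0,0]}'

```text
clock: 10.05
tool_pos: [0.385, -0.1489, 0.289]
tool_rot: [[-0.986, 0.167, 0.001], [0.167, 0.986, 0.001], [-0.001, 0.001, -1.0]]
force: [-0.6, -0.7, -2.9]
width: 0.0197
grip_force: 61.7
```

>>> drive_effector --moves '{"aperture":[0.005,0.005,0.005,0.005,0.005,0.005,0.005,0.005],"sx":[-0.013,-0.026,-0.039,-0.052,-0.065,-0.077,-0.088,-0.098],"sy":[-0.011,-0.022,-0.033,-0.043,-0.051,-0.057,-0.061,-0.063],"sz":[0,0,0,0,0,0,0,0],"rx":[0,0,0,0,0,0,0,0],"ry":[0,0,0,0,0,0,0,0],"rz":[0,0,0,0,0,0,0,0]}'

```text
clock: 10.72
tool_pos: [0.4713, -0.2274, 0.2885]
tool_rot: [[-0.986, 0.167, 0.0], [0.167, 0.986, 0.001], [0.0, 0.001, -1.0]]
force: [-0.2, 0.0, -3.0]
width: 0.019
grip_force: 61.7
```

>>> drive_effector --moves '{"aperture":[0.005,0.005,0.005,0.005,0.005,0.005,0.005,0.005],"sx":[-0.01,-0.019,-0.027,-0.033,-0.038,-0.041,-0.042,-0.042],"sy":[0,0,0,0,0,0,0,0],"sz":[0,0,0,0,0,0,0,0],"rx":[0,0,0,0,0,0,0,0],"ry":[0,0,0,0,0,0,0,0],"rz":[0,0,0,0,0,0,0,0]}'

```text
clock: 11.38
tool_pos: [0.5126, -0.2329, 0.2888]
tool_rot: [[-0.986, 0.166, 0.0], [0.166, 0.986, 0.001], [-0.0, 0.001, -1.0]]
force: [-0.9, 0.2, -2.4]
width: 0.0193
grip_force: 61.7
```

```bash
python3 go.py .5118 -.2346 .181 -9.5
```

```text
t 11.3833 shift [ 0.0006 -0.002   0.1078] norm 0.10783205725640485 rot [ 0.0788  0.0131 -0.0534]
```

>>> drive_effector --moves '{"aperture":[0.005,0.005,0.005,0.005,0.005,0.005,0.005,0.005],"sx":[0,0,0,0,0,0,0,0],"sy":[-0.001,-0.002,-0.002,-0.002,-0.002,-0.002,-0.002,-0.002],"sz":[0.004,0.014,0.03,0.046,0.062,0.076,0.086,0.09],"rx":[0,0,0,0,0,0,0,0],"ry":[0,0,0,0,0,0,0,0],"rz":[0,0,0,0,0,0,0,0]}'

```text
clock: 12.05
tool_pos: [0.5113, -0.2344, 0.1967]
tool_rot: [[-0.986, 0.166, -0.002], [0.166, 0.986, 0.003], [0.003, 0.003, -1.0]]
force: [-0.1, 0.5, -2.7]
width: 0.0194
grip_force: 61.6
```

```bash
python3 - <<'E'
from rig import r, job, grab_frame
from h import *
s=r.sense();print(s["tool_pos"],s["force"]);ims=[]
for n,(x0,y0) in(("side",(270,110)),("scene",(330,200))):
    f=grab_frame(n);P=cloud(f);H,S,V=cv2.split(cv2.cvtColor(f["color"],cv2.COLOR_BGR2HSV))
    br=(H>8)&(H<25)&(S>90)&(V>90)&(abs(P[...,0]-.615)<.05)&(abs(P[...,1]+.254)<.05)&(P[...,2]>.06);q=P[br]
    print(n,len(q),q.min(0),q.max(0),(q.min(0)+q.max(0))/2)
    c=f["color"][y0:y0+110,x0:x0+110]
    ims.append(cv2.resize(c,(400,400),interpolation=cv2.INTER_CUBIC))
cv2.imwrite("pics/g.png",np.hstack(ims))
E
```

```text
[ 0.5113 -0.2344  0.1967] [-0.0775  0.4868 -2.7384]
side 69 [ 0.6047 -0.2891  0.0961] [ 0.6229 -0.2155  0.1713] [ 0.6138 -0.2523  0.1337]
scene 40 [ 0.6041 -0.2898  0.104 ] [ 0.6175 -0.2349  0.1698] [ 0.6108 -0.2623  0.1369]
```

View pics/g.png

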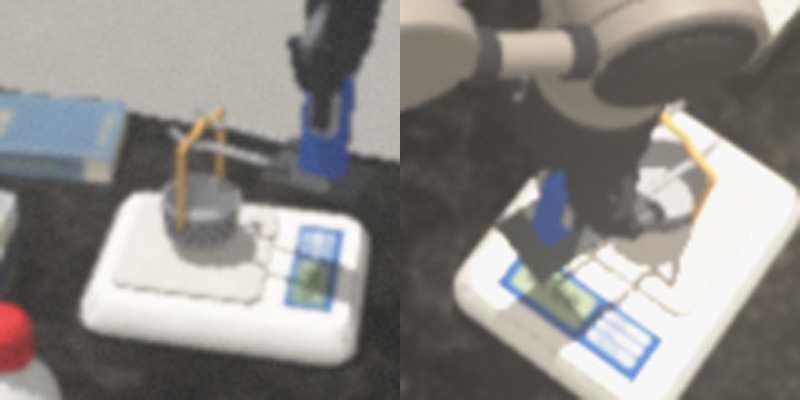

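The basket hangs upright over the middle of the pan (side panel (203,210)). Lower slowly.

>>> drive_effector --moves '{"aperture":[0.005,0.005,0.005,0.005,0.005,0.005,0.005,0.005],"sx":[0,0,0,0,0,0,0,0],"sy":[0,0,0,0,0,0,0,0],"sz":[0.004,0.008,0.01,0.012,0.014,0.016,0.018,0.02],"rx":[0,0,0,0,0,0,0,0],"ry":[0,0,0,0,0,0,0,0],"rz":[0,0,0,0,0,0,0,0]}'

```text
clock: 12.82
tool_pos: [0.5125, -0.2349, 0.1789]
tool_rot: [[-0.986, 0.166, 0.001], [0.166, 0.986, 0.001], [-0.001, 0.001, -1.0]]
force: [-0.2, 0.4, -0.8]
width: 0.0197
grip_force: 61.7
```

>>> drive_effector --moves '{"aperture":[0.005,0.005,0.005,0.005,0.005,0.005,0.005,0.005],"sx":[0,0,0,0,0,0,0,0],"sy":[0,0,0,0,0,0,0,0],"sz":[0.002,0.004,0.007,0.01,0.013,0.016,0.017,0.017],"rx":[0,0,0,0,0,0,0,0],"ry":[0,0,0,0,0,0,0,0],"rz":[0,0,0,0,0,0,0,0]}'

```text
clock: 13.48
tool_pos: [0.5122, -0.2347, 0.1614]
tool_rot: [[-0.986, 0.166, 0.0], [0.166, 0.986, 0.002], [0.0, 0.002, -1.0]]
force: [-0.6, 0.5, -1.4]
width: 0.0192
grip_force: 61.7
```

```bash
python3 go.py .5118 -.2346 .159 -9.5
```

```text
t 13.4833 shift [0.0004 0.     0.0024] norm 0.002474803958222294 rot [ 0.0916 -0.0135 -0.0705]
```

Force back to the lifter's own weight; prongs are 10 mm below the bar. Withdraw.

>>> drive_effector --moves '{"aperture":[0.005,0.005,0.005,0.005,0.005,0.005,0.005,0.005],"sx":[0.003,0.01,0.022,0.036,0.052,0.07,0.088,0.1],"sy":[0,0,0,0,0,0,0,0],"sz":[0,0,0,0,0,0,0,0],"rx":[0,0,0,0,0,0,0,0],"ry":[0,0,0,0,0,0,0,0],"rz":[0,0,0,0,0,0,0,0]}'

```text
clock: 14.15
tool_pos: [0.4117, -0.2175, 0.162]
tool_rot: [[-0.986, 0.166, -0.0], [0.166, 0.986, 0.001], [0.0, 0.001, -1.0]]
force: [-0.0, -0.1, -1.4]
width: 0.0192
grip_force: 61.7
```

```bash
python3 - <<'E'
from rig import r, job, grab_frame
from h import *
s=r.sense();print(s["tool_pos"],s["force"]);ims=[]
for n,(x0,y0) in(("side",(270,90)),("scene",(300,180))):
    f=grab_frame(n);P=cloud(f);H,S,V=cv2.split(cv2.cvtColor(f["color"],cv2.COLOR_BGR2HSV))
    br=(H>8)&(H<25)&(S>90)&(V>90)&(abs(P[...,0]-.615)<.05)&(abs(P[...,1]+.254)<.05)&(P[...,2]>.06);q=P[br]
    t=q[q[:,2]>.14];print(n,len(q),(q.min(0)+q.max(0))/2,"top",t.mean(0),"low",q[q[:,2]<.12].mean(0))
    ims.append(cv2.resize(f["color"][y0:y0+140,x0:x0+140],(400,400),interpolation=cv2.INTER_CUBIC))
cv2.imwrite("pics/i.png",np.hstack(ims))
E
python3 go.py .4442 -.02 .2 11
```

```text
[ 0.4117 -0.2175  0.162 ] [-0.0128 -0.1444 -1.3651]
side 82 [ 0.6141 -0.2538  0.1171] top [ 0.6142 -0.2497  0.1479] low [ 0.6138 -0.2547  0.1038]
scene 31 [ 0.6096 -0.2573  0.1331] top [ 0.6086 -0.2679  0.1483] low [ 0.6049 -0.2893  0.1141]
t 14.25 shift [ 0.0011  0.2003 -0.0375] norm 0.203771394683948 rot [  0.0851  -0.0027 -20.6134]
```

View pics/i.png

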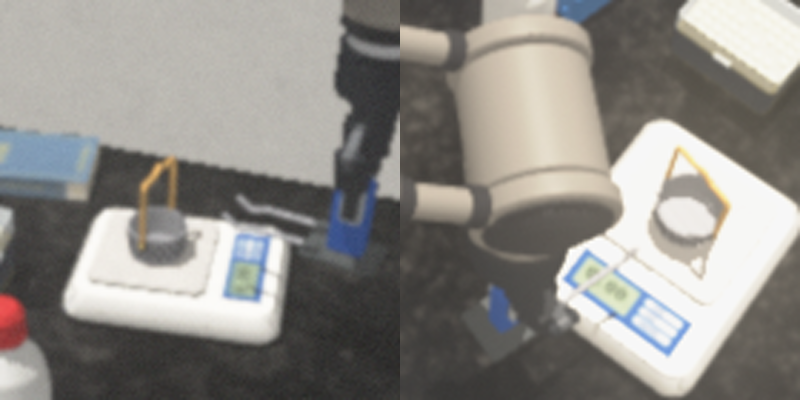

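The basket stands upright mid-pan, bail free, prongs clear. Move the lifter to its old spot and put it down.

>>> drive_effector --moves '{"aperture":[0.005,0.005,0.005,0.005,0.005,0.005,0.005,0.005],"sx":[0,0,0,0,0,0,0,0],"sy":[0.008,0.026,0.054,0.084,0.114,0.144,0.172,0.19],"sz":[0,0,0,0,0,0,0,0],"rx":[0,0,0,0,0,0,0,0],"ry":[0,0,0,0,0,0,0,0],"rz":[0,0,0,0,0,0,0,0]}'

```text
clock: 14.92
tool_pos: [0.4461, -0.0279, 0.1623]
tool_rot: [[-0.986, 0.165, 0.002], [0.165, 0.986, 0.002], [-0.001, 0.002, -1.0]]
force: [1.1, 0.6, -1.7]
width: 0.0195
grip_force: 62.0
```

>>> drive_effector --moves '{"aperture":[0.005,0.005,0.005,0.005,0.005,0.005,0.005,0.005],"sx":[0,0,0,0,0,0,0,0],"sy":[0.008,0.01,0.01,0.01,0.01,0.01,0.01,0.01],"sz":[0.01,0.03,0.055,0.08,0.095,0.104,0.106,0.106],"rx":[0,0,0,0,0,0,0,0],"ry":[0,0,0,0,0,0,0,0],"rz":[0,0,0,0,0,0,0,0]}'

```text
clock: 15.58
tool_pos: [0.4474, -0.0206, 0.056]
tool_rot: [[-0.986, 0.166, 0.0], [0.166, 0.986, 0.001], [-0.0, 0.001, -1.0]]
force: [-0.3, -0.3, -0.9]
width: 0.0194
grip_force: 61.9
```

```bash
python3 go.py .445 -.02 .047 -9.5
```

```text
t 15.5833 shift [0.0025 0.0001 0.009 ] norm 0.009336453175845088 rot [ 0.0777  0.0114 -0.0505]
```

>>> drive_effector --moves '{"aperture":[0.005,0.005,0.005,0.005,0.005,0.005,0.005],"sx":[0,0,0,0,0,0,0],"sy":[0,0,0,0,0,0,0],"sz":[0.003,0.005,0.007,0.008,0.009,0.009,0.009],"rx":[0,0,0,0,0,0,0],"ry":[0,0,0,0,0,0,0],"rz":[0,0,0,0,0,0,0]}'

```text
clock: 16.17
tool_pos: [0.4472, -0.0209, 0.0475]
tool_rot: [[-0.986, 0.166, 0.001], [0.166, 0.986, 0.001], [-0.001, 0.001, -1.0]]
force: [-1.9, 1.0, 3.1]
width: 0.0192
grip_force: 62.2
```

Foot has touched down (force +3.1 N). Release, then rise.

>>> drive_effector --moves '{"aperture":[0.03,0.05,0.085,0.085,0.085,0.085,0.085,0.085],"sx":[0,0,0,0,0,0,0,0],"sy":[0,0,0,0,0,0,0,0],"sz":[0,0,0,0,0,0,0,0],"rx":[0,0,0,0,0,0,0,0],"ry":[0,0,0,0,0,0,0,0],"rz":[0,0,0,0,0,0,0,0]}'

```text
clock: 16.83
tool_pos: [0.4471, -0.0208, 0.0471]
tool_rot: [[-0.986, 0.166, 0.001], [0.166, 0.986, 0.001], [-0.0, 0.001, -1.0]]
force: [0.1, 0.3, -0.5]
width: 0.085
grip_force: 0.0
```

>>> drive_effector --moves '{"aperture":[0.085,0.085,0.085,0.085,0.085,0.085,0.085,0.085],"sx":[0,0,0,0,0,0,0,0],"sy":[0,0,0,0,0,0,0,0],"sz":[-0.01,-0.03,-0.06,-0.09,-0.12,-0.14,-0.15,-0.15],"rx":[0,0,0,0,0,0,0,0],"ry":[0,0,0,0,0,0,0,0],"rz":[0,0,0,0,0,0,0,0]}'

```text
clock: 17.5
tool_pos: [0.4482, -0.0212, 0.1995]
tool_rot: [[-0.986, 0.166, 0.006], [0.166, 0.986, 0.0], [-0.006, 0.001, -1.0]]
force: [0.3, 0.2, 0.7]
width: 0.085
grip_force: 0.0
```

```bash
python3 - <<'E'
from rig import r, job, grab_frame
from h import *
f=grab_frame("side");cv2.imwrite("pics/j.png",cv2.resize(f["color"][100:300,200:440],(720,600)))
P=cloud(f);H,S,V=cv2.split(cv2.cvtColor(f["color"],cv2.COLOR_BGR2HSV))
b=(H>105)&(H<130)&(S>150)&(abs(P[...,0]-.447)<.05)&(abs(P[...,1]+.02)<.05)&(P[...,2]>.08);print(P[b].mean(0),P[b][:,2].max())
E
```

```text
[ 0.4477 -0.0187  0.0855] 0.0895838737450062
```

View pics/j.png

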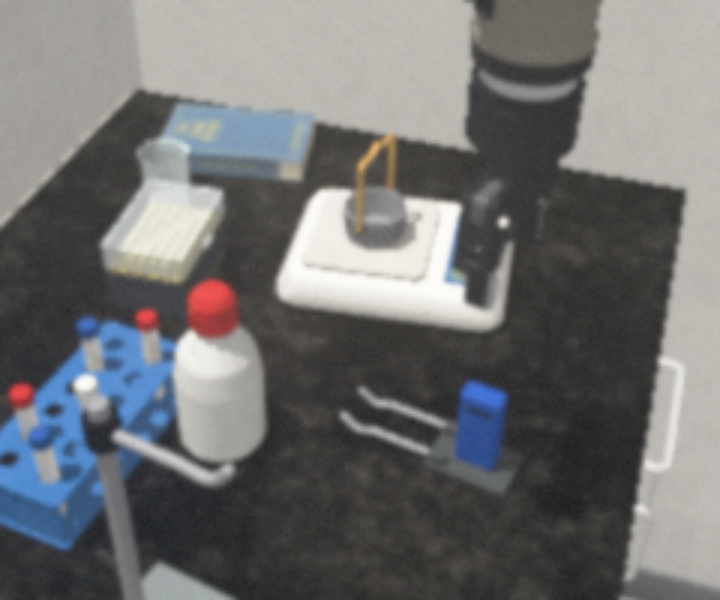

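The lifter stands upright on its foot (480,430), the basket is upright mid-pan (377,215) and the bottle is untouched.

```bash
python3 -c "
from rig import r, job, grab_frame
print(job.hand_in())"
```

```text
the job is handed in; nothing more can be done
None
```

The job is handed in at about 17.5 s, no verdict shown: the last picture has the basket upright mid-pan, the lifter released on its foot on the bench, and the reagent bottle where it stood.

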